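Close the bread keeper by tucking its lid under the lip

ROBOT

A 7-joint arm with a two-finger parallel gripper is mounted at the origin on the work surface. World frame = base frame: x ahead of the robot, y to its left, z up, the work surface at z = 0. Lengths are in mm, angles in rad, forces in N, time in s.
With the tool pointing down it reaches from about 400 to 875 mm from the base axis. Payload 4.4 kg.
Tool frame: the origin (TCP) lies at the very end of the fingers, on their centre line; the grasp point (between the pads) lies 19 mm behind it; z points along the fingers, y is the line along which they close (so a half turn about z gives the same grasp; the last joint's range is limited). The gripper opens to 85 mm and grips with 20 to 120 N. Pads are 22 mm wide; open, the fingers measure 114 mm over their backs; the gripper's body (76 mm by 85 mm) begins 54 mm behind the grasp point. The pads swing forward as they close: fully open they stand 13 mm farther back than shut.
Start: joints at [-1.178, 0.628, 0.038, 1.517, -0.027, 0.996, -0.02], TCP at [287.847, 582.805, 231.313] pointing down, gripper open.
Joint ranges: [-3.06, 3.06], [-0.37, 2.12], [-1.25, 1.32], [0.18, 2.47], [-1.1, 4.24], [0.23, 1.98], [-2.94, 2.94]. Speed limits (rad/s): [2.57, 2.57, 3.14, 3.14, 3.14, 3.14, 3.14].

INTERFACE

Orientations are given as [roll, pitch, yaw] about the fixed x, y, z axes, in that order (R = Rz(yaw) Ry(pitch) Rx(roll)).
In Python, from cell import read_state, get_image, camera_info, finish_job gives the robot as it stands.
- The arm moves only by the tool play_rows, never from a script. Its argument "deltas" is one flat list of numbers, 7 for each row, row after row: the shift along the tool's x, y, z in mm, then the turn, a rotation vector about the tool's x, y, z in rad, then the opening, from 0 (shut) to 1 (fully open). In form: [dx, dy, dz, ax, ay, az, grip, dx, dy, dz, ax, ay, az, grip, ...]. A call has 1 to 10 rows; each row is the pose to reach, as a shift and turn from the pose commanded when the call began, along the tool's axes at that moment; what a row does not reach only later rows make up. A row lasts 1/8 s, in which the tool goes at most 62.5 mm and 10.7 degrees, less where a joint would pass 70% of its speed; a pose out of reach is approached as far as the arm can. A call with a gripper value outside its range is refused whole. The fingers move at their own pace and stop on an object; the grip force is fixed at half the most. Time passes only in rows, so rows that repeat a pose let the fingers close. It gives the time, the measured TCP pose, the force, the opening and the grip force at its end, in the units of the state.
- read_state(): the state, without advancing time (a new reading comes with each control period).
- get_image(name): name is "side" or "top"; returns the picture (420x560x3 uint8, red, green, blue); there is no depth.
- camera_info(name): a dict with "fx", "fy", "cx", "cy" (pixels), "T" (4x4, takes a point from camera to world coordinates). Camera axes: x right, y down, z forward; pixel columns grow to the right and rows downward; lengths in mm; the calibration is good to about 2 mm. A picture is of the moment at which its call begins. camera_info takes no time and is no camera call.
- finish_job(): hands the job in; it is judged then, once.
The state is a dict: "clock": time; "qpos": joint angles; "qd": joint speeds; "tau": joint torques, N m; "eef_pos": TCP position; "tool_rot": TCP orientation; "force": force on the tool from outside, world axes, zero at the start; "torque": the same for the moment, N m; "width": finger opening in mm; "gripper_force": force on a finger pad.
Only numpy, scipy, OpenCV 4.12 (cv2) and the standard library are available. Lean on these libraries where they do the work, as an engineer would, in place of code of your own. Each camera call takes 0.05 s, during which the arm holds its last target. There are 200 camera calls.

TASK

Close the bread keeper with the fingertips: fold its upright springy lid over and press it down flat, then push it along so that its free edge slides fully beneath the retaining lip and stays shut when you let go. Do not lift, tip or shove the keeper, and leave the jam jar, mug, plate and knife where they are.

Things in the scene. Friction and masses are not known exactly. Their poses are not given: they have to be found in the camera images.
- keeper: White enamelled open box 160 (its x) by 140 mm (its y), 80 mm high, walls 6 mm, about 1.6 kg, loose on the counter: a level push over about 5 N can shift it. Origin: centre of its underside. x points from the lid's hinge to the retaining lip, z up; the hinge side roughly faces the robot. The hinge axis runs along its y at x = -66 mm, z = 83 mm, in slots that let lid and hinge slide 20 mm to +x.
- lip_edge (a point): Middle of the retaining lip's lower inner edge, at (50, 0, 91.5) mm in the keeper's frame. The lip is a flat ledge across the whole +x rim of the keeper, overhanging from x = 80 back to x = 50 mm, underside at z = 91.5 mm, top at 97.5 mm.
- lid (a joint): Lid angle, rad: 0 = flat over the box, 1.57 = upright (about so at the start), stop at 2.0. Wooden plate 120 mm wide, 5 mm thick, hinge axis at mid-thickness (top face at z = 85.5 mm when flat). Let go untucked it springs up again, above 0.5; holding it down takes 1 to 3 N at the ridge. Its edge enters under the lip only below about 0.05; tucked and released it rests against the lip at about 0.06.
- lid_slide (a joint): How far lid and hinge are slid towards the lip, m: 0 = drawn back (start, within 2 mm; the flat lid's edge is then 6 mm short of the lip), 0.020 = fully home at its stop (edge 14 mm under the lip). It takes about 2.5 N to slide and stays where it is left. Slid forward before it is flat, the lid lands on top of the lip.
- lid_ridge (a point): Hinge-side foot of the finger ridge, mid-width, on the lid's outer face (upper when flat; towards the robot when upright), 64 mm from the hinge axis. The ridge is a bar across the lid, 70 mm long, 10 mm thick (64 to 74 mm from the axis), 10 mm proud of the face: push on it to slide the lid. Axes: x from hinge to free edge, y along the hinge, z out of the outer face.
- lid_edge (a point): Middle of the lid's free edge, mid-thickness, 110 mm from the hinge axis; axes as lid_ridge.
- jam_jar: Dark red jam jar with white cap, 70 mm across, 92 mm high, loose, to be left alone. Origin: centre of its underside.
- mug: White mug, 80 mm across, 92 mm high, handle towards its +y, loose, to be left alone. Origin: centre of its underside.
- plate: Plate 204 mm across, 18 mm high, with a slice of bread on it (25 mm in all), loose, to be left alone. Origin: centre of its underside.
- knife: Steel table knife 215 mm long (its x), 19 mm wide, 5 mm high, lying loose on the counter, to be left alone. Origin: its middle, underside.
Not all that is in view belongs to the job. There is more than one size of the keeper; the job needs the larger.

How it is judged:
By the outcome, as a careful person would: the job done as asked, in the order asked, and still so for the second after the job is handed in, with the robot touching nothing.
It also fails if it takes over 48 s, if anything falls off the work surface, if the arm or the gripper's body presses on something with over 40 N, if the wrist force passes 120 N, or if a joint passes its speed limit or range.

## Working session

There is one attempt and no reset: what is moved stays moved. The work goes in short steps, Python scripts to look and compute and a tool call to move; the robot and the scene stay as the last step left them, time stands still between calls to the robot, and variables do not carry over. Pictures are saved under pics/ and viewed, at most 10 in all, crops included, and the job is handed in when it is done.

Besides the shell and the picture viewer there is one more tool, called after "Request:" in YAML: its name, and indented under it one key for each argument. play_rows: Moves the arm, as the interface text tells. Its arguments: {"type":"object","properties":{"deltas":{"type":"array"}},"required":["deltas"]}

```bash
mkdir -p pics; ls; python3 - <<'E'
from cell import *
import cv2,numpy as np
for n in("side","top"):
    im=get_image(n);cv2.imwrite(f"pics/{n}0.png",im[:,:,::-1]);c=camera_info(n);print(n,c["fx"],c["cx"],c["cy"],np.round(c["T"],3).tolist())
s=read_state();print(s)
E
```

```text
pics
side 419.62546521938316 272.9040849592528 208.17077600554478 [[0.867, -0.386, 0.316, 181.198], [-0.499, -0.675, 0.543, -669.932], [0.004, -0.629, -0.778, 1059.37], [0.0, 0.0, 0.0, 1.0]]
top 449.740673982325 286.02692534416883 213.4349204584736 [[0.007, -0.989, 0.15, 420.905], [-1.0, -0.007, 0.005, -11.532], [-0.004, -0.15, -0.989, 1132.818], [0.0, 0.0, 0.0, 1.0]]
{'clock': 0.1, 'qpos': array([-1.17778344,  0.62924329,  0.0384529 ,  1.51824145, -0.02699201,
        0.99630791, -0.01995974]), 'qd': array([-0.00173417, -0.00113705,  0.00220267, -0.00193467,  0.00012281,
       -0.00114619, -0.00163966]), 'tau': array([ 4.00888879e-03, -5.64534009e+01,  1.23092003e+00, -1.93973905e+01,
        1.13157326e-02,  5.39120476e-03, -5.51435718e-06]), 'eef_pos': array([287.61067495, 582.29643405, 230.49639593]), 'tool_rot': array([-3.13991106e+00,  2.72544906e-05,  2.68281841e+00]), 'force': array([-0.24602878, -0.20483162, -0.31710583]), 'torque': array([-0.01061271, -0.00460104,  0.03563512]), 'gripper_force': 0.0, 'width': 85.17250045225714}
```

View pics/side0.png

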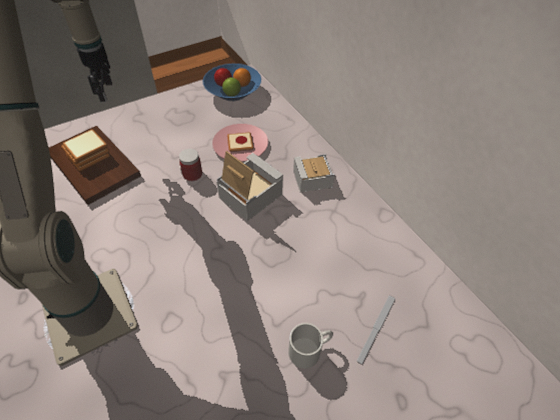

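View pics/top0.png

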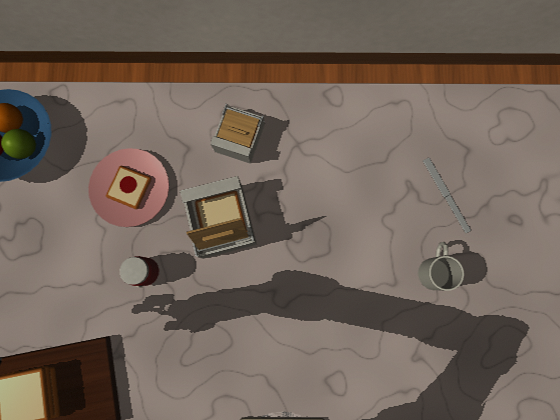

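Two boxes could be the keeper. The open one with the upright lid is at top (218,215) / side (250,185). A smaller shut one is at top (238,130) / side (315,170). I choose the larger, open one. The jar (140,270) and the plate (130,188) are close on its left. I'll check with a close crop of both views.

```bash
python3 - <<'E'
import cv2,numpy as np
a=cv2.imread("pics/top0.png")[160:270,160:280];b=cv2.imread("pics/side0.png")[135:225,200:300]
a=cv2.resize(a,(436,400),interpolation=2);a=cv2.resize(cv2.imread("pics/top0.png")[170:265,170:265],(399,570),interpolation=2) if 0 else cv2.resize(cv2.imread("pics/top0.png")[165:265,170:270],(400,400),interpolation=2)
b=cv2.resize(cv2.imread("pics/side0.png")[130:230,200:300],(400,400),interpolation=2)
cv2.imwrite("pics/crop.png",np.hstack([a,b]))
E
```

```text
(no output)
```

View pics/crop.png

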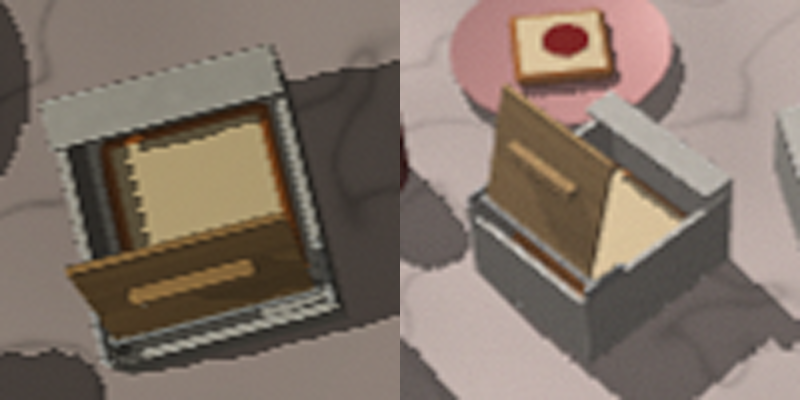

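The crop confirms it: larger box, lid upright with its ridge towards the robot, and a lip across the far rim. In the top view the lip's corners are at about (179.5,190.8), (238,176), (241.8,188.5) and (183,203). Next I'll cast rays.

```bash
cat >h.py <<'E'
from cell import *
import numpy as np
from scipy.spatial.transform import Rotation as Ro
def ray(n,px,z):
    c=camera_info(n);T=np.array(c["T"]);d=T[:3,:3]@[(px[0]-c["cx"])/c["fx"],(px[1]-c["cy"])/c["fy"],1];o=T[:3,3]
    return o+d*(z-o[2])/d[2]
def proj(n,p):
    c=camera_info(n);T=np.array(c["T"]);q=T[:3,:3].T@(np.array(p)-T[:3,3]);return np.array([c["cx"]+c["fx"]*q[0]/q[2],c["cy"]+c["fy"]*q[1]/q[2]])
E
python3 - <<'E'
from h import *
np.set_printoptions(precision=1,suppress=True)
K=[[80,70],[80,-70],[50,-70],[50,70]]
def fit(w):
    K2=np.array(K[:len(w)]);mk=K2.mean(0);mw=w.mean(0)
    a=K2-mk;b=w-mw
    th=np.arctan2((a[:,0]*b[:,1]-a[:,1]*b[:,0]).sum(),(a*b).sum());R=np.array([[np.cos(th),-np.sin(th)],[np.sin(th),np.cos(th)]])
    o=mw-R@mk;return o,th,R
t=np.array([ray("top",p,97.5)[:2] for p in[(179.5,190.75),(238,176),(241.75,188.5),(183,203)]])
s=np.array([ray("side",p,97.5)[:2] for p in[(252.5,154.25),(282.5,175.7),(278,179.3),(247.5,157.2)]])
for w in(t,s):
    o,th,R=fit(w);print(w.tolist(),np.hypot(*(w[0]-w[1])),"o",o,"yaw",round(th,3))
    for k in ((-80,70,80),(-80,-70,80),(-66,60,193),(-66,-60,193)):
        p=np.r_[o+R@k[:2],k[2]];print(k,proj("top",p),proj("side",p))
E
```

```text
[[629.9413802678844, 243.94314709220373], [666.3284832786933, 107.34728769439137], [636.314506000487, 97.82880273517625], [600.8071541189792, 234.49543610923254]] 141.3592942474818 o [570.5 154.2] yaw 0.26
(-80, 70, 80) [196.7 257.4] [214.9 181. ]
(-80, -70, 80) [254.9 242.4] [244.8 205.4]
(-66, 60, 193) [189.  246.8] [216.8 154.4]
(-66, -60, 193) [244.8 232.5] [244.1 175.5]
[[627.7814782951783, 233.234797527502], [663.968737744606, 101.12265523398162], [643.8857089132689, 94.84127083106853], [607.0595158624122, 229.13350601743116]] 136.9785964588759 o [573.  147.4] yaw 0.267
(-80, 70, 80) [199.9 256.5] [216.6 182.3]
(-80, -70, 80) [258.  241.1] [246.8 206.6]
(-66, 60, 193) [192.6 245.8] [218.5 155.7]
(-66, -60, 193) [248.2 231.1] [246.2 176.7]
```

The keeper is at about (572,151) mm with yaw 0.262. The lid leans slightly forward, to about 1.3 rad. I'll close the fingers and go to a point behind the lid, still high, with tool x along keeper -x and tool y along keeper +y.

Request:
play_rows:
  deltas: [-25,-22,0,0,0,-0.05,0,-70,-60,0,0,0,-0.15,0,-115,-100,0,0,0,-0.24,0,-160,-140,0,0,0,-0.33,0,-205,-180,0,0,0,-0.42,0,-250,-218,0,0,0,-0.5,0,-295,-257,0,0,0,-0.58,0,-335,-292,0,0,0,-0.66,0,-365,-318,0,0,0,-0.72,0,-373,-325,0,0,0,-0.72,0]

```text
clock: 1.35
eef_pos: [479.0, 123.1, 231.0]
tool_rot: [-3.141, -0.001, -2.886]
force: [0.3, 1.4, -0.3]
width: -0.2
gripper_force: 0.0
```

Request:
play_rows:
  deltas: [0,0,0,0,0,0,0,0,0,0,0,0,0,0]

```text
clock: 1.6
eef_pos: [477.7, 128.1, 231.2]
tool_rot: [3.141, -0.0, -2.878]
force: [0.4, 0.3, 0.0]
width: 0.3
gripper_force: 0.0
```

```bash
cat >>h.py <<'E'
O=np.array([572,151.]);Y=.262
def kf(p):
    d=np.array(p[:2])-O;return np.round([d@[np.cos(Y),np.sin(Y)],d@[-np.sin(Y),np.cos(Y)],p[2]],1)
def st():
    s=read_state();print(s["clock"],"world",np.round(s["eef_pos"],1),"keeper",kf(s["eef_pos"]),"rot",np.round(s["tool_rot"],3),"F",np.round(s["force"],1),"w",s["width"])
def pic(n,crop,name):
    import cv2
    x0,y0,x1,y1=crop;im=get_image(n)[y0:y1,x0:x1,::-1];k=min(4,780/(x1-x0),580/(y1-y0));cv2.imwrite("pics/"+name,cv2.resize(im,None,fx=k,fy=k,interpolation=2))
E
python3 -c "
from h import *
st();pic('side',(160,50,310,220),'s1.png')"
```

```text
1.6 world [477.7 128.1 231.2] keeper [-97.1   2.3 231.2] rot [ 3.141 -0.    -2.878] F [0.4 0.3 0. ] w 0.28369888877346283
```

View pics/s1.png

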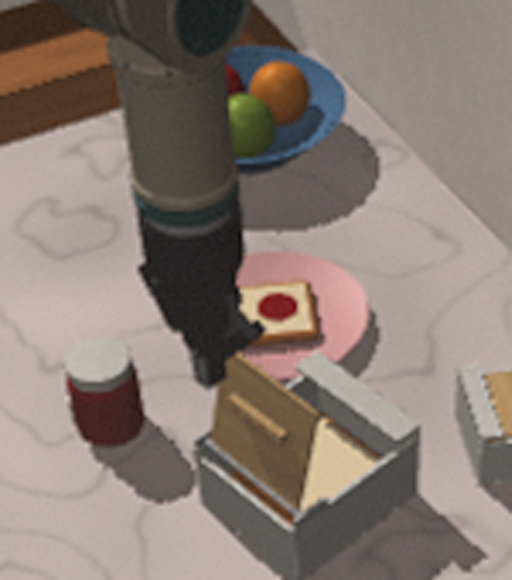

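The fingers are shut and stand behind the lid's top edge, with the tip at crop (210,380). Nothing has been touched. I'll descend behind the lid to z≈128.

Request:
play_rows:
  deltas: [0,0,20,0,0,0,0,0,-1,50,0,0,0,0,0,-1,80,0,0,0,0,0,-2,98,0,0,0,0,0,-2,103,0,0,0,0,0,-2,103,0,0,0,0,0,-2,103,0,0,0,0]

```text
clock: 2.52
eef_pos: [479.3, 124.9, 129.1]
tool_rot: [3.141, 0.002, -2.88]
force: [0.9, 0.9, -0.0]
width: -0.0
gripper_force: 0.0
```

Request:
play_rows:
  deltas: [-5,0,0,0,0,0,0,-10,0,0,0,0,0,0,-15,0,0,0,0,0,0,-20,0,0,0,0,0,0,-25,0,0,0,0,0,0,-30,0,0,0,0,0,0,-35,0,0,0,0,0,0,-40,0,0,0,0,0,0,-46,0,0,0,0,0,0,-46,0,0,0,0,0,0]

```text
clock: 3.78
eef_pos: [524.0, 136.4, 128.3]
tool_rot: [3.141, 0.001, -2.88]
force: [0.5, -0.3, -0.1]
width: -0.3
gripper_force: 0.0
```

```bash
python3 -c "
from h import *
st();pic('side',(160,50,310,220),'s2.png')"
```

```text
3.775 world [524.  136.4 128.3] keeper [-50.1  -1.7 128.3] rot [ 3.141e+00  1.000e-03 -2.880e+00] F [ 0.5 -0.3 -0.1] w -0.28195704354900075
```

View pics/s2.png

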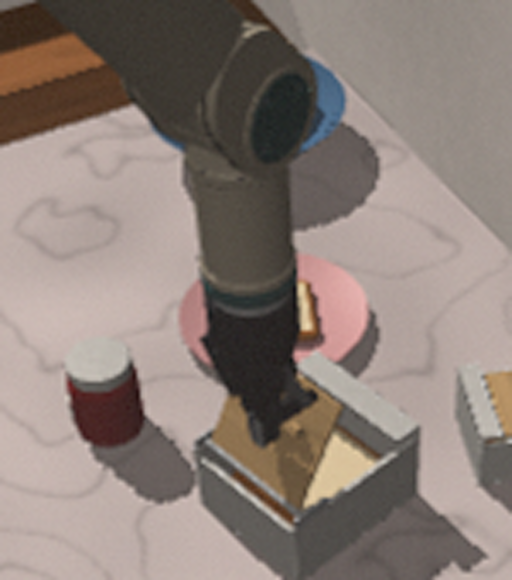

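The lid is folding over with the fingers behind the ridge (tip at crop (262,440)), and the box hasn't moved. I'll follow the arc down.

Request:
play_rows:
  deltas: [-4,0,3,0,0,0,0,-8,0,7,0,0,0,0,-11,0,10,0,0,0,0,-14,0,14,0,0,0,0,-17,0,18,0,0,0,0,-20,0,22,0,0,0,0,-22,0,27,0,0,0,0,-23,0,32,0,0,0,0,-24,0,35,0,0,0,0,-24,0,35,0,0,0,0]

```text
clock: 5.08
eef_pos: [546.1, 142.3, 92.9]
tool_rot: [-3.142, -0.001, -2.88]
force: [-0.2, -0.4, 1.5]
width: -0.0
gripper_force: 0.3
```

```bash
python3 -c "
from h import *
st();pic('side',(190,110,310,220),'s3.png')"
```

```text
5.075 world [546.1 142.3  92.9] keeper [-27.3  -1.7  92.9] rot [-3.142e+00 -1.000e-03 -2.880e+00] F [-0.2 -0.4  1.5] w -0.019951644410728758
```

View pics/s3.png

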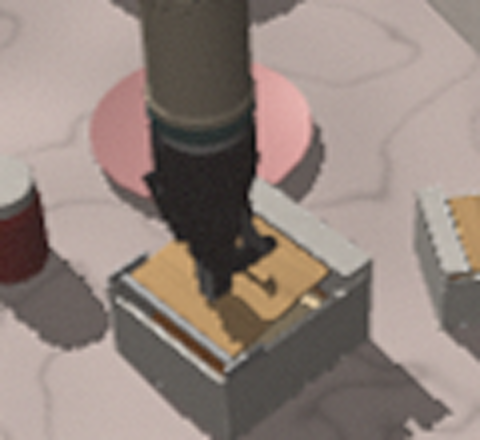

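The lid is nearly flat, and the tip (crop (215,295)) is on the hinge side of the ridge. I'll press it the rest of the way down gently.

Request:
play_rows:
  deltas: [0,0,1.5,0,0,0,0,0,0,3,0,0,0,0,0,0,4.5,0,0,0,0,0,0,5.5,0,0,0,0,0,0,5.5,0,0,0,0]

```text
clock: 5.75
eef_pos: [546.7, 142.4, 87.8]
tool_rot: [3.142, 0.0, -2.881]
force: [0.8, 0.8, 1.1]
width: -0.0
gripper_force: 0.7
```

Request:
play_rows:
  deltas: [0,0,0.7,0,0,0,0,0,0,1.5,0,0,0,0,0,0,1.5,0,0,0,0]

```text
clock: 6.12
eef_pos: [546.7, 142.4, 86.3]
tool_rot: [3.142, 0.0, -2.88]
force: [1.6, 1.1, 2.1]
width: -0.0
gripper_force: 1.0
```

Request:
play_rows:
  deltas: [0,0,0.5,0,0,0,0,0,0,1,0,0,0,0,0,0,1,0,0,0,0]

```text
clock: 6.5
eef_pos: [546.8, 142.4, 85.5]
tool_rot: [3.142, 0.001, -2.88]
force: [0.6, 0.8, 3.6]
width: 0.2
gripper_force: 1.9
```

Request:
play_rows:
  deltas: [0,0,0.5,0,0,0,0,0,0,1,0,0,0,0,0,0,1,0,0,0,0]

```text
clock: 6.88
eef_pos: [546.8, 142.4, 85.2]
tool_rot: [-3.142, 0.001, -2.88]
force: [0.2, 0.3, 9.9]
width: 0.2
gripper_force: 5.2
```

The lid is flat (10 N press at z 85.2). I'll ease off slightly and push towards the lip.

Request:
play_rows:
  deltas: [0,0,-0.4,0,0,0,0,-2,0,-0.4,0,0,0,0,-4,0,-0.4,0,0,0,0,-6,0,-0.4,0,0,0,0,-8,0,-0.4,0,0,0,0,-10,0,-0.4,0,0,0,0]

```text
clock: 7.62
eef_pos: [554.6, 144.6, 85.2]
tool_rot: [-3.141, -0.003, -2.88]
force: [-2.6, -0.5, 11.2]
width: 0.0
gripper_force: 5.5
```

Request:
play_rows:
  deltas: [-1.5,0,0,0,0,0,0,-3,0,0,0,0,0,0,-4.5,0,0,0,0,0,0,-6,0,0,0,0,0,0]

```text
clock: 8.12
eef_pos: [560.4, 146.1, 85.2]
tool_rot: [-3.141, -0.003, -2.88]
force: [-2.3, -0.5, 10.8]
width: 0.1
gripper_force: 5.5
```

```bash
python3 -c "
from h import *
st();pic('side',(190,110,310,220),'s4.png')"
```

```text
8.125 world [560.4 146.1  85.2] keeper [-12.5  -1.7  85.2] rot [-3.141e+00 -3.000e-03 -2.880e+00] F [-2.3 -0.5 10.8] w 0.08944816451151424
```

View pics/s4.png

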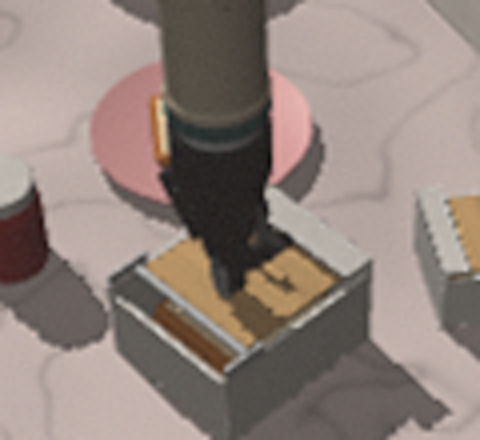

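The lid is sliding: the gap at the hinge has widened, and the box corner is still at crop (228,375). I'll continue in small steps and watch the level force.

Request:
play_rows:
  deltas: [-1.5,0,-0.2,0,0,0,0,-3,0,-0.2,0,0,0,0,-4.5,0,-0.2,0,0,0,0,-4.5,0,-0.2,0,0,0,0]

```text
clock: 8.68
eef_pos: [564.8, 147.3, 85.3]
tool_rot: [-3.141, -0.003, -2.88]
force: [-2.1, 0.1, 9.8]
width: -0.3
gripper_force: 4.8
```

Request:
play_rows:
  deltas: [-1.2,0,0,0,0,0,0,-2.4,0,0,0,0,0,0,-3.5,0,0,0,0,0,0,-3.5,0,0,0,0,0,0]

```text
clock: 9.18
eef_pos: [566.0, 147.6, 85.1]
tool_rot: [-3.141, -0.008, -2.88]
force: [-5.6, -2.2, 13.6]
width: -0.3
gripper_force: 6.6
```

```bash
python3 -c "
from h import *
st();pic('side',(190,110,310,220),'s5.png')"
```

```text
9.175 world [566.  147.6  85.1] keeper [-6.7 -1.7 85.1] rot [-3.141 -0.008 -2.88 ] F [-5.6 -2.2 13.6] w -0.2536670489410561
```

View pics/s5.png

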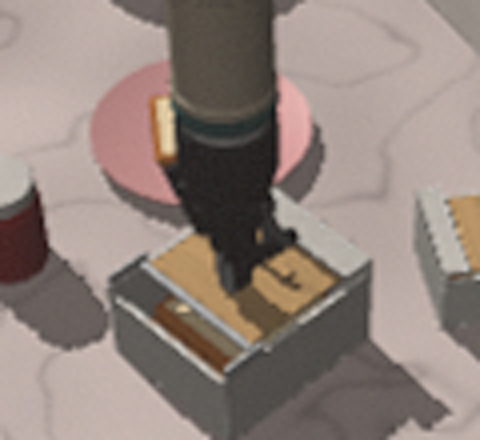

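The tip stopped after about 20.6 mm of travel with the level force up to 6 N, so the lid is at its home stop. The box has not moved. I'll unload and lift straight off.

Request:
play_rows:
  deltas: [1,0,-0.3,0,0,0,0,1.8,0,-1,0,0,0,0,1.8,0,-3,0,0,0,0,1.8,0,-8,0,0,0,0,1.8,0,-20,0,0,0,0,1.8,0,-50,0,0,0,0,40,0,-90,0,0,0,0,90,0,-120,0,0,0,0,120,0,-125,0,0,0,0,120,0,-125,0,0,0,0]

```text
clock: 10.48
eef_pos: [452.2, 117.0, 211.4]
tool_rot: [-3.141, 0.001, -2.88]
force: [0.5, 0.1, -0.8]
width: 0.2
gripper_force: 0.0
```

```bash
python3 -c "
from h import *
import cv2
st()
a=cv2.resize(get_image('top')[165:265,170:270,::-1],(400,400),interpolation=2)
b=cv2.resize(get_image('side')[130:230,200:300,::-1],(400,400),interpolation=2)
cv2.imwrite('pics/e.png',cv2.hconcat([a,b]))"
```

```text
10.475 world [452.2 117.  211.4] keeper [-124.5   -1.8  211.4] rot [-3.141e+00  1.000e-03 -2.880e+00] F [ 0.5  0.1 -0.8] w 0.2427790910914609
```

View pics/e.png

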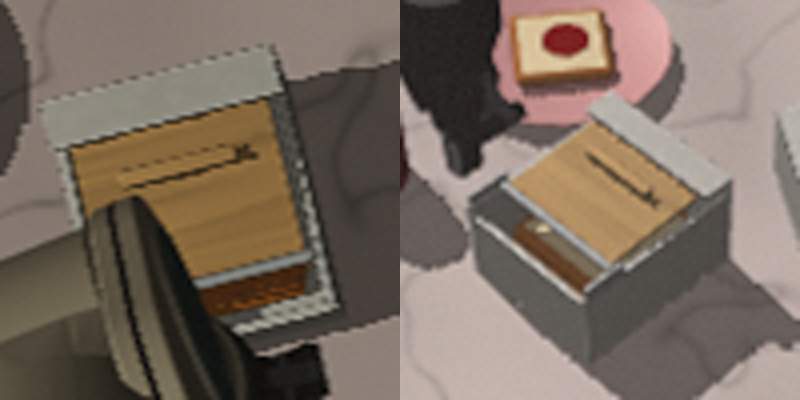

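The lid lies flat under the lip, and the box corners are where they started. One numeric check on the slide before handing in.

```bash
python3 -c "
from h import *
for n,p in (('side',(200+(590-400)/4,130+155/4)),('side',(200+(655-400)/4,130+207/4)),('top',(170+125/4,165+187/4)),('top',(170+255/4,165+157/4))): print(kf(ray(n,p,88)))
print('hinge end');
for n,p in (('side',(200+(507-400)/4,130+185/4)),('side',(200+(612-400)/4,130+265/4)),('top',(170+310/4,165+255/4))): print(kf(ray(n,p,85.5)))
"
```

```text
[24.4 34.9 88. ]
[ 22.1 -42.6  88. ]
[20.4 37.9 88. ]
[ 18.5 -40.3  88. ]
hinge end
[-43.4  58.8  85.5]
[-41.5 -60.9  85.5]
[-45.8 -57.6  85.5]
```

The ridge foot is at x ≈ 18–24 mm (fully home would be 18) and the hinge at about -44 mm (home -46), so the lid is home. I'll hand it in.

```bash
python3 -c "
from cell import *
print(finish_job())"
```

```text
the job is handed in; nothing more can be done
None
```

The larger keeper is shut: I folded its lid flat and slid it about 20 mm to its stop under the lip, where it stayed after release; the box did not visibly move, the arm touched nothing else, and I handed in at about 10.5 s.

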